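Tighten the lens ring of a photo lamp with a two-pin spanner

ROBOT

A 6-joint arm with a two-finger parallel gripper is mounted at the origin on a cart in front of the work surface, level with it; the furniture and walls round the work are solid. World frame = base frame: x ahead of the robot, y to its left, z up, the work surface at z = 0. Lengths are in m, angles in rad, forces in N, time in s.
With the tool pointing down it reaches from about 0.425 to 0.95 m from the base axis. Payload 3.5 kg.
Tool frame: the origin (TCP) lies at the very end of the fingers, on their centre line; the grasp point (between the pads) lies 19 mm behind it; z points along the fingers, y is the line along which they close (so a half turn about z gives the same grasp; the last joint's range is limited). The gripper opens to 85 mm and grips with 20 to 120 N. Pads are 22 mm wide; open, the fingers measure 114 mm over their backs; the gripper's body (76 mm by 85 mm) begins 54 mm behind the grasp point. The pads swing forward as they close: fully open they stand 13 mm farther back than shut.
Start: joints at [-1.454, 0.286, 1.577, -0, 1.279, -0.15], TCP at [0.178, -0.651, 0.231] pointing down, gripper open.
Joint ranges: [-2.77, 2.77], [-0.9, 2.22], [0.21, 2.48], [-1.53, 4.67], [0.24, 2.81], [-2.84, 2.84]. Speed limits (rad/s): [2.79, 2.79, 3.14, 3.14, 3.14, 3.14].

INTERFACE

Orientations are given as a unit quaternion [x, y, z, w].
In Python, from plant import ctrl gives the robot as it stands.
- The arm moves only by the shell command python3 inch.py [FORCE], which reads ROWS from standard input. ROWS is a JSON list of rows, 1 to 10 of them, each an object with the fields sx, sy, sz (the shift in mm), drx, dry, drz (a rotation vector in rad), aperture (the opening from 0.0 (shut) to 1.0 (fully open)); a field left out counts as zero (the opening has to be given); each row is the pose to reach, as a shift and turn from the pose commanded when the command began, along the tool's axes at that moment; what a row does not reach only later rows make up. A row lasts 1/8 s, in which the tool goes at most 0.0625 m and 0.188 rad, less where a joint would pass 70% of its speed; a pose out of reach is approached as far as the arm can. The fingers move at their own pace and stop on an object; FORCE is the grip in N (left out, the last holds). Time passes only in rows, so rows that do not move let the fingers close. It prints the time, the measured TCP pose, the force, the opening and the grip force at its end. Input that does not fit is refused with a message, and nothing moves.
- ctrl.get_state(): the state, without advancing time (a new reading comes with each control period).
- ctrl.read_camera(name): name is "scene" or "side" or "wrist"; returns a dict with "pixels" (384x512x3 uint8, red, green, blue), "camera_matrix" (3x3 intrinsics, pixels), "xyz" and "orientation" of the camera in the world. Camera axes: x right, y down, z forward; pixel columns grow to the right and rows downward; lengths in m; the calibration is good to about 2 mm. A picture is of the moment at which its call begins. There is no depth.
- ctrl.sign_off(): hands the job in; it is judged then, once.
The state is a dict: "time": time; "qpos": joint angles; "dq": joint speeds; "joint_efforts": joint torques, N m; "eef_pos": TCP position; "tcp_rot": TCP orientation; "contact_force": force on the tool from outside, world axes, zero at the start; "wrist_torque": the same for the moment, N m; "opening": opening from 0.0 (shut) to 1.0 (fully open); "finger_force": force on a finger pad.
Only numpy, scipy, OpenCV 4.12 (cv2) and the standard library are available. Lean on these libraries where they do the work, as an engineer would, in place of code of your own. Each camera call takes 0.05 s, during which the arm holds its last target. There are 200 camera calls.

TASK

The lens ring of the small photo lamp has come loose. Take the two-pin spanner from its wooden rack, put both pins into the two holes of the recessed ring and turn the ring clockwise (seen from in front of the lens) all the way to its stop, where the ring's black mark meets the mark on the rim. Then put the spanner back in the rack's slot, upright as it stood, without touching the lamp with the fingers or disturbing the bottle, house and eraser.

Things in the scene. Friction and masses are not known exactly. Their poses are not given: they have to be found in the camera images.
- spanner: Loose two-pin spanner, 0.16 kg, upright in the rack. Origin midway between the pin tips; z points up the handle, x runs from pin to pin. Two 5 mm pins at x = +-30, z = 0 to 18 mm; steel crossbar 74 (x) x 24 (y), z = 18 to 26 mm; black handle 26 (x) x 16 (y), z = 26 to 88 mm: grasp across its 16 mm (along y) near z = 57 mm. A half turn about z makes no difference.
- rack: Fixed light-wood block 110 (x) x 60 (y) x 30 mm, origin at the centre of its underside. A slot 14 mm wide (y), 84 mm long (x) and 24 mm deep is open at the top; the pins hang in it and the crossbar rests on the block's top, the spanner's origin then 12 mm above the rack's.
- lamp: Photo lamp, fixed: dark steel base 130 (x) x 140 (y) x 14 mm (origin at the centre of its underside, front to -x), fork 94 mm high with side knobs to y = +-81 mm, round aluminium head 104 mm in diameter (thin fin 107), tilted 25 degrees from vertical to -x: the lens looks up and to the front. The head does not move.
- ring_face (a point): Centre of the lens ring's front face. z points out of the lens (25 degrees from vertical), x runs through both holes and turns with the ring. Steel ring, diameters 85 outer, 44 inner; its face is 6 mm below the head's rim (bore 86). Two round 10 mm holes at x = +-30 mm through the 7 mm ring; solid floor 10 mm below the face. The glass lens stays below the face. Black mark at the ring's +y side.
- ring (a joint): Ring angle, rad: grows clockwise seen from in front of the lens (right-hand turn about -z of ring_face); 0 loosest, 1.0 at the stop (tight; the ring's mark meets the mark on the rim). Starts between 0 and 0.3, stays where it is left, takes about 0.25 N m to turn.
- gold_bottle: Bystander: bottle of gold paint with black cap, 33 mm in diameter, 70 mm high, standing; origin at the centre of its underside.
- house: Bystander: red plaster model house, 47 x 32 x 100 mm, standing; origin at the centre of its underside.
- rubber: Bystander: eraser in a blue sleeve, 20 x 45 x 11 mm, lying; origin at the centre of its underside.

How it is judged:
By the outcome, as a careful person would: the job done as asked, in the order asked, and still so for the second after the job is handed in, with the robot touching nothing.
It also fails if it takes over 61 s, if anything falls off the work surface, if the arm or the gripper's body presses on something with over 40 N, if the wrist force passes 120 N, or if a joint passes its speed limit or range.

## Working session

There is one attempt and no reset: what is moved stays moved. The work goes in short steps, Python scripts to look and compute and a shell command to move; the robot and the scene stay as the last step left them, time stands still between calls to the robot, and variables do not carry over. Pictures are saved under pics/ and viewed, at most 10 in all, crops included, and the job is handed in when it is done.

```bash
ls; mkdir -p pics
python3 - <<'E'
from plant import ctrl
import cv2,numpy as np
for n in ("scene","side"):
    c=ctrl.read_camera(n); cv2.imwrite(f"pics/{n}0.png",c["pixels"][:,:,::-1])
    print(n,c["camera_matrix"],c["xyz"],c["orientation"])
s=ctrl.get_state(); print(s)
E
```

```text
inch.py
pics
plant.py
scene [[405.36607022   0.         252.91262642]
 [  0.         405.36607022 198.8389746 ]
 [  0.           0.           1.        ]] [-0.04542893  0.5158082   0.99587033] [-0.44395398  0.83298611 -0.28941356  0.15899303]
side [[401.16623077   0.         253.99649022]
 [  0.         401.16623077 192.74801198]
 [  0.           0.           1.        ]] [ 0.28277033 -0.81626146  0.53995042] [ 0.8316405  -0.11824087  0.07973654 -0.53668917]
{'time': 0.1, 'qpos': array([-1.45399892e+00,  2.87081334e-01,  1.57802178e+00,  7.40206751e-06,
        1.27861327e+00, -1.49960522e-01]), 'dq': array([ 0.00108081, -0.00105129, -0.00448603,  0.00068376,  0.00103152,
       -0.00021729]), 'joint_efforts': array([ 2.27910359e-04, -4.07299089e+01, -2.93697166e+01, -1.68801339e-04,
        3.40749903e-03,  7.70606107e-06]), 'eef_pos': array([ 0.17791983, -0.65051542,  0.23008744]), 'tcp_rot': array([ 9.91117788e-01,  1.32982714e-01,  2.11491160e-05, -1.06165995e-03]), 'contact_force': array([ 0.63848296, -0.65560917, -1.00198558]), 'wrist_torque': array([-0.00689993, -0.00439891, -0.02860815]), 'finger_force': 0.0, 'opening': 0.9979209889850806}
```

View pics/scene0.png

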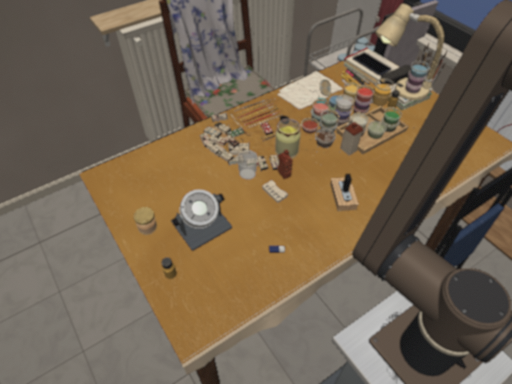

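View pics/side0.png

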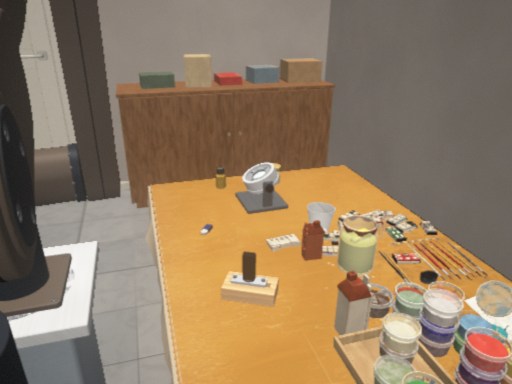

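The scene view has the spanner handle at about (347,180) on the rack at (345,195), and the lamp head at (200,209) with its base at (205,232). The side view has the rack at (250,287), its handle at (249,265), and the lamp head at (262,178). I'll get coarse positions from these, then refine them with the wrist camera.

```bash
cat > h.py <<'E'
from plant import ctrl
import cv2,numpy as np
from scipy.spatial.transform import Rotation as R
def cam(n,save=None):
    c=ctrl.read_camera(n)
    if save: cv2.imwrite(f"pics/{save}.png",c["pixels"][:,:,::-1])
    c["R"]=R.from_quat(c["orientation"]).as_matrix(); return c
def ray(c,uv):
    d=c["R"]@np.linalg.solve(c["camera_matrix"],[*uv,1]); return np.array(c["xyz"]),d/np.linalg.norm(d)
def onz(c,uv,z):
    p,d=ray(c,uv); return p+d*(z-p[2])/d[2]
def onplane(c,uv,p0,n):
    p,d=ray(c,uv); return p+d*(np.dot(np.subtract(p0,p),n)/np.dot(d,n))
def cross(rays):
    A=sum(np.eye(3)-np.outer(d,d) for p,d in rays); b=sum((np.eye(3)-np.outer(d,d))@p for p,d in rays)
    return np.linalg.solve(A,b)
def proj(c,X):
    q=c["camera_matrix"]@(c["R"].T@(np.atleast_2d(X)-c["xyz"]).T); return (q[:2]/q[2]).T
def goal(pos,Rg,s=None):
    """shift/rotvec in tool axes from measured pose to goal"""
    s=s or ctrl.get_state(); T=R.from_quat(s["tcp_rot"])
    return np.round(T.inv().apply(np.subtract(pos,s["eef_pos"])),4), np.round((T.inv()*Rg).as_rotvec(),4)
E
python3 - <<'E'
from h import *
a=cam("scene");b=cam("side")
np.set_printoptions(precision=3,suppress=True)
print("handle x", cross([ray(a,(347,180)),ray(b,(249,265))]))
print("rack", onz(a,(345,192),.03), onz(b,(250,281),.03))
print("lamp head",cross([ray(a,(200,209)),ray(b,(262,178))]), "base",onz(a,(204,232),.014),onz(b,(262,202),.014))
print("bottle",onz(a,(169,276),0),"eraser",onz(a,(277,249),0),onz(b,(206,230),0),"house",onz(a,(286,175),0),onz(b,(313,257),0))
c=cam("wrist"); s=ctrl.get_state(); T=R.from_quat(s["tcp_rot"])
print("cam in tool",T.inv().apply(c["xyz"]-s["eef_pos"]), (T.inv()*R.from_quat(c["orientation"])).as_rotvec(), c["camera_matrix"][0])
E
```

```text
handle x [ 0.469 -0.161  0.073]
rack [ 0.463 -0.155  0.03 ] [ 0.471 -0.158  0.03 ]
lamp head [0.625 0.26  0.078] base [0.587 0.274 0.014] [0.619 0.229 0.014]
bottle [0.523 0.421 0.   ] eraser [0.428 0.126 0.   ] [0.429 0.131 0.   ] house [ 0.642 -0.064  0.   ] [ 0.654 -0.07   0.   ]
cam in tool [ 0.081  0.    -0.143] [-0.251 -0.251  1.557] [309.104   0.    252.768]
```

Units first: shifts go in mm. So -0.05 m is -50, 0.405 m is 405.

```bash
echo '[{"sx":405, "sy":-395, "sz":-50, "aperture":1}, {"sx":405, "sy":-395, "sz":-50, "aperture":1}, {"sx":405, "sy":-395, "sz":-50, "aperture":1}, {"sx":405, "sy":-395, "sz":-50, "aperture":1}, {"sx":405, "sy":-395, "sz":-50, "aperture":1}, {"sx":405, "sy":-395, "sz":-50, "aperture":1}, {"sx":405, "sy":-395, "sz":-50, "aperture":1}, {"sx":405, "sy":-395, "sz":-50, "aperture":1}, {"sx":405, "sy":-395, "sz":-50, "aperture":1}, {"sx":405, "sy":-395, "sz":-50, "aperture":1}]' | python3 inch.py 60
python3 - <<'E'
from h import *
cam("wrist","w1"); print(ctrl.get_state()["qpos"].round(2))
E
```

```text
time: 1.5
eef_pos: [0.4659, -0.1601, 0.282]
tcp_rot: [0.991, 0.136, 0.001, 0.0]
contact_force: [-0.5, -0.3, -0.7]
opening: 1.003
finger_force: 0.0
[-0.54 -0.16  1.96  0.    1.35  0.76]
```

View pics/w1.png

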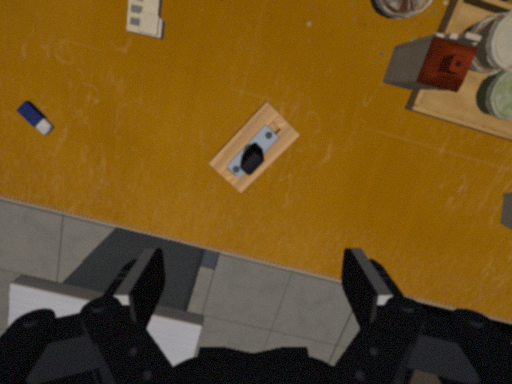

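The wrist view shows the rack centred at (254,147), the steel crossbar from (235,168) to (272,132) and the handle top at (252,156). I'll measure them with colour masks.

Run:
```python
from h import *
np.set_printoptions(precision=4,suppress=True)
c=cam("wrist"); im=c["pixels"]; hsv=cv2.cvtColor(im,cv2.COLOR_RGB2HSV)
roi=np.zeros(im.shape[:2],np.uint8); roi[95:200,200:308]=1
print(hsv[147,290],hsv[120,220],hsv[140,262],hsv[158,250],hsv[118,262])
H,S,V=[hsv[...,i].astype(int) for i in range(3)]
table=(S>175)&(V>60)
rack=((~table)&(roi>0)).astype(np.uint8)
rack=cv2.morphologyEx(rack,cv2.MORPH_OPEN,np.ones((3,3)))
steel=((H>90)&(H<130)&(S>20)&(V>90)&(roi>0)).astype(np.uint8)
black=((V<50)&(roi>0)).astype(np.uint8)
for n,m,z in(("rack",rack,.03),("steel",steel,.038),("black",black,.1)):
    k,_=cv2.findContours(m,cv2.RETR_EXTERNAL,cv2.CHAIN_APPROX_NONE)
    k=np.vstack([q for q in k if cv2.contourArea(q)>15]); r=cv2.minAreaRect(k)
    P=np.array([onz(c,p,z) for p in cv2.boxPoints(r)])
    e=P[1]-P[0],P[2]-P[1]; L=max(e,key=np.linalg.norm)
    print(n,r,P.mean(0),[round(float(np.linalg.norm(x)),4) for x in e],"yaw",np.degrees(np.arctan2(L[1],L[0])))
```

```text
[ 19 212 141] [ 20 244 142] [109  26 159] [165  55  37] [ 15 124 171]
rack ((253.2862091064453, 147.30047607421875), (48.98070526123047, 86.50820922851562), 43.02506637573242) [ 0.4705 -0.1602  0.03  ] [0.1102, 0.0614] yaw -28.34055319089313
steel ((251.4856719970703, 150.84872436523438), (15.546439170837402, 54.387298583984375), 42.954586029052734) [ 0.4681 -0.1589  0.038 ] [0.0691, 0.0194] yaw -27.524037004138375
black ((250.25003051757812, 157.25001525878906), (19.091880798339844, 26.870054244995117), 45.0) [ 0.4735 -0.1566  0.1   ] [0.0289, 0.0204] yaw -29.47781246459792
```

Run:
```python
from h import *
y=np.radians(-28)
for k in(0,np.pi):
  print(goal([.469,-.1595,.15],R.from_euler('z',y+k)*R.from_euler('x',np.pi)))
```

```text
(array([ 0.005 , -0.0019,  0.1313]), array([5.000e-04, 1.000e-04, 7.577e-01]))
(array([ 0.005 , -0.0019,  0.1313]), array([-2.0000e-04,  7.0000e-04, -2.3838e+00]))
```

In the tool's units: 0.131 m is 131, 0.1 m is 100.

```bash
echo '[{"sx":5, "sy":-2, "sz":30, "drz":0.188, "aperture":1}, {"sx":5, "sy":-2, "sz":60, "drz":0.376, "aperture":1}, {"sx":5, "sy":-2, "sz":100, "drz":0.564, "aperture":1}, {"sx":5, "sy":-2, "sz":131, "drz":0.757, "aperture":1}, {"sx":5, "sy":-2, "sz":131, "drz":0.757, "aperture":1}, {"sx":5, "sy":-2, "sz":131, "drz":0.757, "aperture":1}]' | python3 inch.py
python3 - <<'E'
from h import *
cam("wrist","w2"); print(ctrl.get_state()["qpos"].round(2))
E
```

```text
time: 2.35
eef_pos: [0.4691, -0.1615, 0.1515]
tcp_rot: [0.97, -0.242, 0.001, 0.0]
contact_force: [0.7, 0.4, 0.7]
opening: 1.0
finger_force: 0.0
[-0.54 -0.03  2.08 -0.    1.09  1.52]
```

View pics/w2.png

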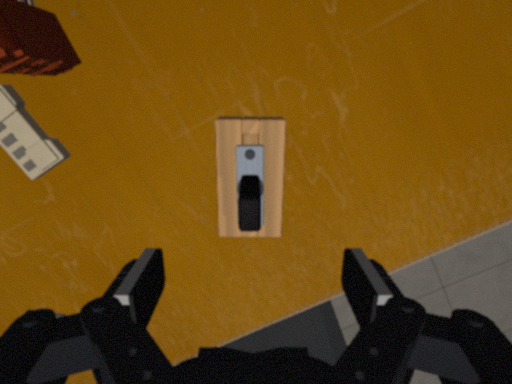

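The rack is square in the view at (216–286, 118–237), with the crossbar at columns 236–265 and the handle at columns 238–263. I'll measure the lateral offset and yaw.

Run:
```python
from h import *
np.set_printoptions(precision=4,suppress=True)
c=cam("wrist"); s=ctrl.get_state(); hsv=cv2.cvtColor(c["pixels"],cv2.COLOR_RGB2HSV)
T=R.from_quat(s["tcp_rot"])
H,S,V=[hsv[...,i].astype(int) for i in range(3)]
roi=np.zeros(V.shape,bool); roi[108:245,205:298]=1; inn=np.zeros(V.shape,bool); inn[130:236,225:275]=1
rack=roi&~((S>170)&(V>60)); steel=inn&(H>85)&(H<135)&(V>80)&(S<90); black=inn&(V<60)
for n,m,z in(("rack",rack,.03),("steel",steel,.038),("black",black,.1)):
    m=cv2.morphologyEx(m.astype(np.uint8),cv2.MORPH_OPEN,np.ones((3,3)))
    k=np.vstack([q for q in cv2.findContours(m,cv2.RETR_EXTERNAL,cv2.CHAIN_APPROX_NONE)[0] if cv2.contourArea(q)>25]); r=cv2.minAreaRect(k)
    P=np.array([onz(c,p,z) for p in cv2.boxPoints(r)])
    e=P[1]-P[0],P[2]-P[1]; L=max(e,key=np.linalg.norm)
    print(n,cv2.boundingRect(k),P.mean(0),"in tool",T.inv().apply(P.mean(0)-s["eef_pos"]),[round(float(np.linalg.norm(x)),4) for x in e],"yaw",np.degrees(np.arctan2(L[1],L[0])))
# predicted corners of handle top/bottom for check
for z in(.038,.1): print(z,[proj(c,s["eef_pos"]*[1,1,0]+[0,0,z]+T.apply([dx,dy,0]))[0].round(0) for dx in(-.013,.013) for dy in(-.008,.008)])
```

```text
rack (216, 118, 70, 120) [ 0.4714 -0.1603  0.03  ] in tool [ 0.0006 -0.0016  0.1223] [0.0581, 0.1111] yaw 153.76156599383137
steel (238, 147, 25, 35) [ 0.487  -0.1682  0.038 ] in tool [ 0.0181 -0.0019  0.1144] [0.0202, 0.0298] yaw 152.43489027072187
black (239, 176, 23, 55) [ 0.4757 -0.1627  0.1   ] in tool [ 0.0058 -0.0015  0.0524] [0.0145, 0.0391] yaw 152.3771895640045
0.038 [array([243., 199.]), array([261., 199.]), array([243., 171.]), array([262., 171.])]
0.1 [array([241., 229.]), array([264., 229.]), array([240., 194.]), array([264., 194.])]
```

In the tool's units: 0.1015 m is 101.5, 0.05 m is 50.

```bash
echo '[{"sx":-2, "sy":-1.6, "sz":50, "drz":0.007, "aperture":1}, {"sx":-2, "sy":-1.6, "sz":90, "drz":0.007, "aperture":1}, {"sx":-2, "sy":-1.6, "sz":101.5, "drz":0.007, "aperture":1}, {"sx":-2, "sy":-1.6, "sz":101.5, "drz":0.007, "aperture":1}, {"sx":-2, "sy":-1.6, "sz":101.5, "drz":0.007, "aperture":0}, {"sx":-2, "sy":-1.6, "sz":101.5, "drz":0.007, "aperture":0}, {"sx":-2, "sy":-1.6, "sz":101.5, "drz":0.007, "aperture":0}, {"sx":-2, "sy":-1.6, "sz":101.5, "drz":0.007, "aperture":0}, {"sx":-2, "sy":-1.6, "sz":101.5, "drz":0.007, "aperture":0}, {"sx":-2, "sy":-1.6, "sz":101.5, "drz":0.007, "aperture":0}]' | python3 inch.py 90
```

```text
time: 3.7
eef_pos: [0.4683, -0.158, 0.0495]
tcp_rot: [0.969, -0.246, 0.0, 0.0]
contact_force: [-0.8, -0.2, 4.5]
opening: 0.175
finger_force: 88.1
```

In the tool's units: -0.28 m is -280, -0.2 m is -200.

```bash
echo '[{"sz":-60, "aperture":0}, {"sz":-120, "aperture":0}, {"sx":-10, "sy":-50, "sz":-160, "drz":-0.18, "aperture":0}, {"sx":-20, "sy":-100, "sz":-190, "drz":-0.36, "aperture":0}, {"sx":-30, "sy":-150, "sz":-220, "drz":-0.54, "aperture":0}, {"sx":-40, "sy":-200, "sz":-240, "drz":-0.72, "aperture":0}, {"sx":-50, "sy":-250, "sz":-250, "drz":-0.9, "aperture":0}, {"sx":-60, "sy":-300, "sz":-260, "drz":-1.08, "aperture":0}, {"sx":-70, "sy":-360, "sz":-270, "drz":-1.26, "aperture":0}, {"sx":-80, "sy":-420, "sz":-280, "drz":-1.44, "aperture":0}]' | python3 inch.py; echo '[{"aperture":0}, {"aperture":0}, {"aperture":0}]' | python3 inch.py
python3 - <<'E'
from h import *
cam("wrist","w3"); print(ctrl.get_state()["qpos"].round(2))
E
```

```text
time: 4.95
eef_pos: [0.5978, 0.2513, 0.3276]
tcp_rot: [0.89, 0.457, -0.001, -0.0]
contact_force: [0.6, -0.1, -1.3]
opening: 0.173
finger_force: 88.0
time: 5.32
eef_pos: [0.5974, 0.2483, 0.328]
tcp_rot: [0.891, 0.453, -0.001, -0.0]
contact_force: [-0.7, 0.1, -1.9]
opening: 0.173
finger_force: 88.1
[ 0.24  0.17  1.54 -0.    1.43  0.87]
```

View pics/w3.png

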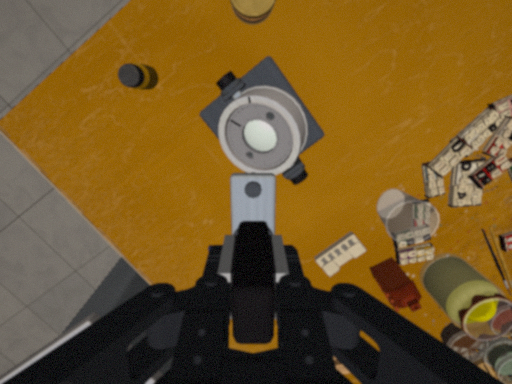

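The lamp head is at (263,132), with knobs at (227,80) and (293,172), so the lens faces the lower left, which is about −x in the world. The spanner is held straight, with its crossbar at (252,190). I'll enlarge the lens.

Run:
```python
from h import *
im=cv2.imread("pics/w3.png")[50:195,190:335]
cv2.imwrite("pics/w3c.png",cv2.resize(im,None,fx=4,fy=4,interpolation=cv2.INTER_CUBIC))
```

```text
(no output)
```

View pics/w3c.png

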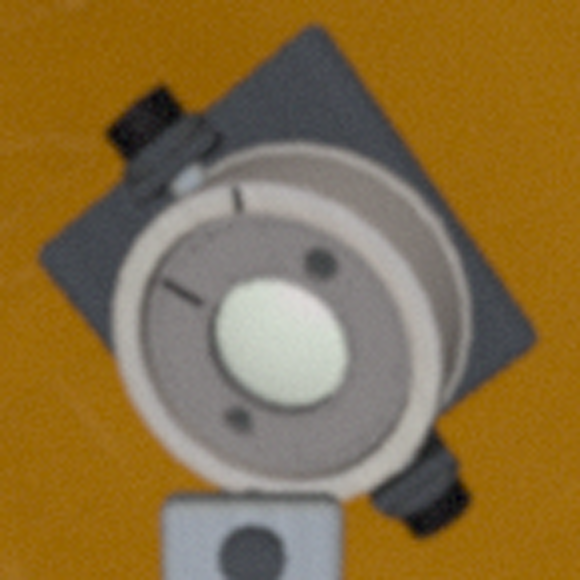

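The crop shows the ring's holes at (270.5,116.3) and (249.5,154.5) in full-image pixels, the ring's mark at (236,123), the rim's mark at (250,100), and the base corners at (269,57.5), (201,114) and (324,134.5). The mark has to move clockwise by roughly 50°. Next I'll get the depth and yaw.

```bash
cat > lens.py <<'E'
from h import *
def holes(c,guess,r=9):
    g=cv2.GaussianBlur(cv2.cvtColor(c["pixels"],cv2.COLOR_RGB2GRAY),(3,3),0).astype(float); out=[]
    for u,v in guess:
        yy,xx=np.mgrid[int(v)-r:int(v)+r+1,int(u)-r:int(u)+r+1]
        w=g[yy,xx]; w=np.clip(np.median(w)-12-w,0,None); out.append([(w*xx).sum()/w.sum(),(w*yy).sum()/w.sum()])
    return np.array(out)
def depth60(c,uv,n):
    (p,d1),(_,d2)=ray(c,uv[0]),ray(c,uv[1]); a=d1/(d1@n); b=d2/(d2@n); t=.06/np.linalg.norm(a-b)
    return p+a*t,p+b*t
E
python3 - <<'E'
from lens import *
import pickle
np.set_printoptions(precision=4,suppress=True)
c=cam("wrist"); pickle.dump(c,open("v1.pkl","wb"))
f=lambda x,y:(190+x/4-.375,50+y/4-.375)
A,B,C=[onz(c,f(*q),.014) for q in((315,28),(43,257),(536,338))]
print("base edges",np.linalg.norm(A-B),np.linalg.norm(A-C),"yaw x",np.degrees(np.arctan2(*(A-B)[1::-1])),"yaw y",np.degrees(np.arctan2(*(A-C)[1::-1])), "centre",(B+C)/2)
k=onz(c,f(143,120),.08)-onz(c,f(433,508),.08); yaw=np.arctan2(-k[0],k[1]); print("knob yaw",np.degrees(yaw))
h=holes(c,[(270.3,116),(249.3,154.3)],6); print(h)
for y in (yaw-.03,yaw,yaw+.03):
    Rl=R.from_euler('z',y)*R.from_euler('y',-np.radians(25)); n=Rl.apply([0,0,1])
    P,Q=depth60(c,h,-n); m=(P+Q)/2; 
    mk=onplane(c,f(183,292),m,n); rm=onplane(c,f(239,200),m+.006*n,n)
    an=lambda X:np.degrees(np.arctan2(*Rl.inv().apply(X-m)[1::-1]))
    print(np.degrees(y),"centre",m,"n",n,"hole ang",an(P),"mark",an(mk),"rim",an(rm), "r",np.linalg.norm(mk-m),np.linalg.norm(rm-m))
E
```

```text
base edges 0.12334475309002138 0.13414135896152515 yaw x 2.020283283806286 yaw y 92.11327791793354 centre [0.6261 0.2627 0.014 ]
knob yaw 1.255562628383531
[[269.4762 115.5   ]
 [249.3666 154.082 ]]
-0.46331075700893865 centre [0.6177 0.2627 0.0933] n [-0.4226  0.0034  0.9063] hole ang 26.683858175723454 mark 119.16830160086641 rim 63.974583161890905 r 0.03321272852804401 0.04654717842764352
1.255562628383531 centre [0.6178 0.2629 0.0945] n [-0.4225 -0.0093  0.9063] hole ang 25.09186234966175 mark 117.22232102427624 rim 62.153974650689776 r 0.03302218573607699 0.04661813922456898
2.9744360137760006 centre [0.6179 0.263  0.0956] n [-0.422  -0.0219  0.9063] hole ang 23.505298394076263 mark 115.266105285921 rim 60.34637997072485 r 0.032841799953151445 0.04669871340495548
```

```bash
cat > work.py <<'E'
from lens import *
YAW=np.radians(1.9); Rl=R.from_euler('z',YAW)*R.from_euler('y',-np.radians(25)); N=Rl.apply([0,0,1])
def toolR(ang,flip=1):  # tool x along ring-plane angle ang (deg, in lamp-tilted frame)+180*flip
    return Rl*R.from_euler('z',ang+180*flip,degrees=True)*R.from_euler('x',np.pi)
E
python3 - <<'E'
from work import *
np.set_printoptions(precision=4,suppress=True)
s=ctrl.get_state(); c=cam("wrist"); T=R.from_quat(s["tcp_rot"])
ct=T.inv().apply(c["xyz"]-s["eef_pos"]); cr=T.inv()*R.from_quat(c["orientation"])
Rg=toolR(24.5); L=np.array([.6178,.263,.0945])
for off in(.05,.07):
  pos=L+.16*N-off*Rg.apply([1,0,0])
  v=dict(c,xyz=pos+Rg.apply(ct),R=(Rg*cr).as_matrix())
  print(pos,goal(pos,Rg),proj(v,L),proj(v,L-Rg.apply([.043,0,0])), "pins",pos-.038*N)
print("current tool->flip0",goal(pos,toolR(24.5,0))[1])
E
```

```text
[0.5907 0.2828 0.2587] (array([ 0.0237, -0.0259,  0.0701]), array([-0.4672, -0.3683, -2.6059])) [[252.3707 120.2058]] [[252.4321 163.7362]] pins [0.6068 0.2834 0.2243]
[0.607  0.2917 0.2664] (array([ 0.0404, -0.018 ,  0.0624]), array([-0.4672, -0.3683, -2.6059])) [[252.3402  98.5808]] [[252.4042 143.9703]] pins [0.623  0.2922 0.232 ]
current tool->flip0 [-0.2727  0.346   0.4725]
```

```bash
echo '[{"sx":10, "sy":-10, "drx":-0.033, "dry":-0.026, "drz":-0.186, "aperture":0}, {"sx":20, "sy":-10, "drx":-0.066, "dry":-0.052, "drz":-0.37, "aperture":0}, {"sx":20, "sy":-10, "drx":-0.099, "dry":-0.078, "drz":-0.555, "aperture":0}, {"sx":30, "sy":-10, "sz":10, "drx":-0.132, "dry":-0.104, "drz":-0.74, "aperture":0}, {"sx":30, "sy":-10, "sz":20, "drx":-0.165, "dry":-0.13, "drz":-0.925, "aperture":0}, {"sx":30, "sy":-10, "sz":30, "drx":-0.198, "dry":-0.156, "drz":-1.11, "aperture":0}, {"sx":30, "sy":-15, "sz":40, "drx":-0.231, "dry":-0.182, "drz":-1.295, "aperture":0}, {"sx":40, "sy":-18, "sz":50, "drx":-0.264, "dry":-0.208, "drz":-1.48, "aperture":0}, {"sx":40, "sy":-18, "sz":60, "drx":-0.297, "dry":-0.234, "drz":-1.665, "aperture":0}, {"sx":40, "sy":-18, "sz":62, "drx":-0.33, "dry":-0.26, "drz":-1.84, "aperture":0}]' | python3 inch.py
python3 - <<'E'
from work import *
print(goal([.607,.2917,.2664],toolR(24.5)),ctrl.get_state()["qpos"].round(2))
E
```

```text
time: 6.72
eef_pos: [0.6062, 0.2918, 0.2656]
tcp_rot: [0.168, 0.969, -0.036, 0.175]
contact_force: [-0.0, 1.0, -0.9]
opening: 0.175
finger_force: 88.0
(array([-0.001 ,  0.0002, -0.0004]), array([-0.1384, -0.111 , -0.771 ])) [ 0.39  0.14  1.71 -0.29  1.04 -0.72]
```

```bash
echo '[{"drx":-0.033, "dry":-0.026, "drz":-0.183, "aperture":0}, {"drx":-0.066, "dry":-0.052, "drz":-0.366, "aperture":0}, {"drx":-0.1, "dry":-0.08, "drz":-0.55, "aperture":0}, {"drx":-0.138, "dry":-0.111, "drz":-0.735, "aperture":0}, {"drx":-0.138, "dry":-0.111, "drz":-0.771, "aperture":0}, {"drx":-0.138, "dry":-0.111, "drz":-0.771, "aperture":0}, {"drx":-0.138, "dry":-0.111, "drz":-0.771, "aperture":0}]' | python3 inch.py
python3 - <<'E'
from work import *
c=cam("wrist"); im=c["pixels"][:,:,::-1][20:220,150:350]
cv2.imwrite("pics/w4.png",cv2.resize(im,None,fx=3,fy=3,interpolation=cv2.INTER_CUBIC))
import pickle; pickle.dump(c,open("v2.pkl","wb")); print(ctrl.get_state()["qpos"].round(2))
E
```

```text
time: 7.6
eef_pos: [0.6068, 0.2922, 0.267]
tcp_rot: [-0.22, 0.951, -0.042, 0.213]
contact_force: [-1.1, 0.1, -2.1]
opening: 0.172
finger_force: 88.0
[ 0.35  0.07  1.81 -0.18  0.86 -1.59]
```

View pics/w4.png

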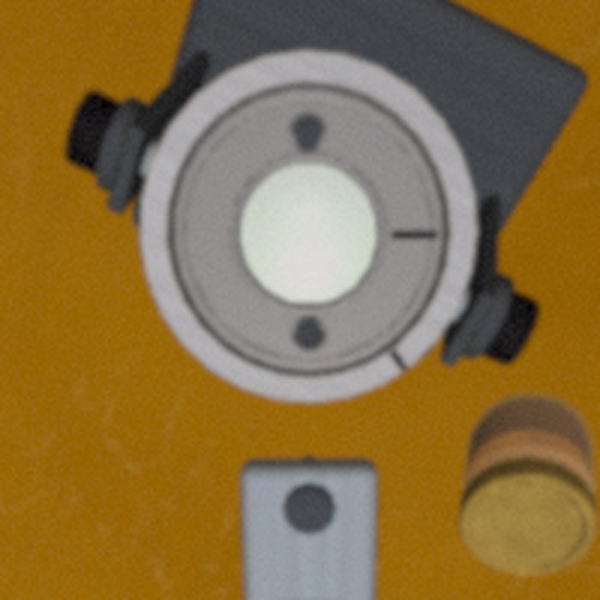

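The lens is now seen almost along its axis. The holes are at about (252.5,63.5) and (252.8,130.5) in full-image pixels, in line with the spanner. The ring's mark is at (287.5,98), the rim's mark at (282.5,140), and the crossbar's pin head at (252.7,189). The second knob and the jar are clear of the path. I'll fit the rim and check the spanner in the same picture.

Run:
```python
from work import *
import pickle
from scipy.optimize import least_squares
np.set_printoptions(precision=4,suppress=True)
c=pickle.load(open("v2.pkl","rb")); v1=pickle.load(open("v1.pkl","rb")); s=ctrl.get_state(); T=R.from_quat(s["tcp_rot"])
hsv=cv2.cvtColor(c["pixels"],cv2.COLOR_RGB2HSV); H,S,V=[hsv[...,i].astype(int) for i in range(3)]
m=((S<60)&(V>125)).astype(np.uint8); m[158:]=0; m[:,:150]=0; m[:,350:]=0
m=cv2.morphologyEx(m,cv2.MORPH_OPEN,np.ones((3,3)))
k=max(cv2.findContours(m,cv2.RETR_EXTERNAL,cv2.CHAIN_APPROX_NONE)[0],key=cv2.contourArea); k=cv2.convexHull(k)[:,0]
print("ellipse",cv2.fitEllipse(k))
def fit(rad,pts,c,fixr=True):
    f=lambda x:[np.linalg.norm(onplane(c,p,x,N)-x)-rad for p in pts]
    r=least_squares(f,[.618,.263,.1],loss="soft_l1",f_scale=5e-4); return r.x,np.sqrt(np.mean(np.square(f(r.x))))
ctr,e=fit(.052,k,c); print("rim centre",ctr,e,"ring face",ctr-.006*N)
f=lambda x,y:(150+x/3-1/3,20+y/3-1/3)
h2=[f(308,130),f(309,332)]
for fc in(ctr-.006*N,):
    a,b=[onplane(c,q,fc,N) for q in h2]; print("holes mid",(a+b)/2,"sep",np.linalg.norm(a-b),"ang",np.degrees(np.arctan2(*Rl.inv().apply(a-b)[1::-1])))
    an=lambda X:np.degrees(np.arctan2(*Rl.inv().apply(X-fc)[1::-1]))
    mk=onplane(c,f(413,235),fc,N); rm=onplane(c,f(398,360),ctr,N); print("mark",an(mk),"rim mark",an(rm))
fp=lambda x,y:(190+x/4-.375,50+y/4-.375)
h1=[fp(238,418),fp(322,265)]
for i in(0,1): print("tri",cross([ray(c,h2[i]),ray(v1,h1[i])]))
sp=[T.apply([x,y,.012])+s["eef_pos"] for x,y in((.03,0),(.037,.012),(.037,-.012))]
print("spanner pred",proj(c,sp),"seen",f(309,508),f(378,462),f(242,462))
print("tool coords of ring face",T.inv().apply(ctr-.006*N-s["eef_pos"]),"tool z err",T.inv().apply(N))
```

```text
ellipse ((252.38101196289062, 96.20162963867188), (88.32229614257812, 93.12053680419922), 179.8607177734375)
rim centre [0.6514 0.2646 0.029 ] 0.00023384966403774046 ring face [0.6539 0.2646 0.0236]
holes mid [0.6536 0.2646 0.0234] sep 0.07678966039165644 ang -155.62826482920102
mark 114.28148300090267 rim mark 61.1171779763552
tri [0.5931 0.2494 0.0824]
tri [0.6424 0.2757 0.1064]
spanner pred [[254.1829 187.4076]
 [277.2182 174.6112]
 [231.1629 174.6455]] seen (252.66666666666666, 189.0) (275.6666666666667, 173.66666666666666) (230.33333333333334, 173.66666666666666)
tool coords of ring face [ 0.0679 -0.0014  0.24  ] tool z err [-0.0012 -0.0015 -1.    ]
```

Run:
```python
from work import *
import pickle
from scipy.optimize import least_squares
np.set_printoptions(precision=4,suppress=True)
c=pickle.load(open("v2.pkl","rb")); s=ctrl.get_state(); T=R.from_quat(s["tcp_rot"])
hsv=cv2.cvtColor(c["pixels"],cv2.COLOR_RGB2HSV); H,S,V=[hsv[...,i].astype(int) for i in range(3)]
m=((S<70)&(V>120)).astype(np.uint8); m[158:]=0; m[:,:193]=0; m[:,312:]=0
ks=[k for k in cv2.findContours(m,cv2.RETR_LIST,cv2.CHAIN_APPROX_NONE)[0] if len(k)>60]
def fit(rad,pts):
    f=lambda x:[np.linalg.norm(onplane(c,p,x,N)-x)-rad for p in pts]
    r=least_squares(f,[.618,.263,.1],loss="soft_l1",f_scale=5e-4); return r.x,np.sqrt(np.mean(np.square(f(r.x))))
for k in ks:
    h=cv2.convexHull(k)[:,0]; (cx,cy),ax,_=cv2.fitEllipse(h); rad=.052 if max(ax)>108 else .0425
    if max(ax)<80: continue
    x,e=fit(rad,h); F=x-(.006*N if rad==.052 else 0); print((cx,cy),ax,rad,"face",F,e,"tool",T.inv().apply(F-s["eef_pos"]))
F=np.array([.6178,.2626,.0944]); print("tri tool",T.inv().apply(F-s["eef_pos"]),s["eef_pos"])
print(proj(c,F), proj(c,F+.006*N))
```

```text
(252.34066772460938, 96.10784912109375) (88.74526977539062, 93.60829162597656) 0.0425 face [0.6196 0.2627 0.0918] 0.00019039107470038614 tool [ 0.0702 -0.0012  0.1637]
(252.2656707763672, 94.87965393066406) (112.99290466308594, 117.1359634399414) 0.052 face [0.6183 0.2625 0.094 ] 0.0004434056031403624 tool [ 0.0705 -0.0013  0.1611]
tri tool [ 0.0707 -0.0011  0.1605] [0.6068 0.2923 0.267 ]
[[252.5129  97.7915]] [[252.4923  98.0127]]
```

Three independent estimates of the face centre agree to within 1–2 mm. I'll move over it to 10 mm clearance, check, then insert.

In the tool's units: -0.0006 m is -0.6, 0.111 m is 111.

```bash
echo '[{"sx":40, "aperture":0}, {"sx":70.5, "sy":-0.6, "sz":30, "aperture":0}, {"sx":70.5, "sy":-0.6, "sz":80, "aperture":0}, {"sx":70.5, "sy":-0.6, "sz":105, "aperture":0}, {"sx":70.5, "sy":-0.6, "sz":111, "aperture":0}, {"sx":70.5, "sy":-0.6, "sz":111, "aperture":0}, {"sx":70.5, "sy":-0.6, "sz":111, "aperture":0}]' | python3 inch.py
python3 - <<'E'
from work import *
c=cam("wrist"); im=c["pixels"][:,:,::-1][100:300,160:360]
cv2.imwrite("pics/w5.png",cv2.resize(im,None,fx=3,fy=3,interpolation=cv2.INTER_CUBIC))
b=cam("side"); im=b["pixels"][:,:,::-1]; cv2.imwrite("pics/s5.png",im)
s=ctrl.get_state(); T=R.from_quat(s["tcp_rot"]); print(T.inv().apply(np.array([.6181,.2626,.0942])-s["eef_pos"]).round(4))
E
```

```text
time: 8.52
eef_pos: [0.5975, 0.2631, 0.1411]
tcp_rot: [-0.22, 0.951, -0.042, 0.215]
contact_force: [-0.5, -0.2, -0.9]
opening: 0.175
finger_force: 88.2
[ 0.0016 -0.0006  0.0511]
```

View pics/w5.png

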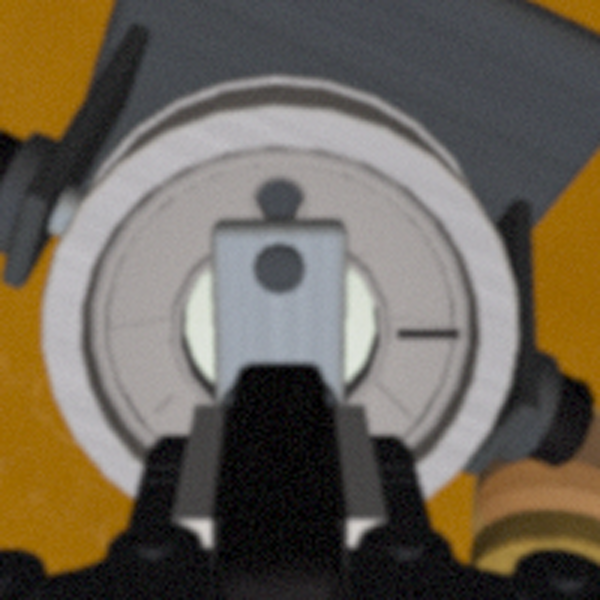

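The spanner is centred sideways: the hole, pin head and crossbar are all at column ~279. I'll insert gently with +1.2 mm in x.

In the tool's units: 0.013 m is 13, 0.01 m is 10.

```bash
echo '[{"sx":1.2, "sy":-0.3, "aperture":0}, {"sx":1.2, "sy":-0.3, "sz":6, "aperture":0}, {"sx":1.2, "sy":-0.3, "sz":10, "aperture":0}, {"sx":1.2, "sy":-0.3, "sz":13, "aperture":0}, {"sx":1.2, "sy":-0.3, "sz":13, "aperture":0}]' | python3 inch.py;echo '[{"sz":3, "aperture":0}, {"sz":6.5, "aperture":0}, {"sz":6.5, "aperture":0}, {"sz":6.5, "aperture":0}]' | python3 inch.py
python3 - <<'E'
from work import *
s=ctrl.get_state(); T=R.from_quat(s["tcp_rot"]); print(T.inv().apply(np.array([.6180,.2626,.0942])-s["eef_pos"]).round(4), s["qpos"].round(2),s["wrist_torque"])
E
```

```text
time: 9.25
eef_pos: [0.6013, 0.2619, 0.1263]
tcp_rot: [-0.22, 0.951, -0.042, 0.213]
contact_force: [0.0, -0.1, -1.5]
opening: 0.177
finger_force: 88.2
time: 9.75
eef_pos: [0.6041, 0.2621, 0.121]
tcp_rot: [-0.22, 0.951, -0.042, 0.213]
contact_force: [-0.0, 0.1, -2.0]
opening: 0.171
finger_force: 88.4
[-0.0011 -0.0004  0.0302] [ 0.3   0.19  1.96 -0.21  0.58 -1.58] [-0.04249154  0.27397865 -0.01769596]
```

No contact force at 7.8 mm depth, so the pins are in the holes. Turning clockwise, which is + about tool z.

```bash
echo '[{"drz":0.08, "aperture":0}, {"drz":0.16, "aperture":0}, {"drz":0.24, "aperture":0}, {"drz":0.32, "aperture":0}, {"drz":0.4, "aperture":0}, {"drz":0.4, "aperture":0}]' | python3 inch.py 110
python3 - <<'E'
from work import *
s=ctrl.get_state(); T=R.from_quat(s["tcp_rot"]); print(T.inv().apply(s["wrist_torque"]),T.inv().apply(s["contact_force"]))
c=cam("wrist"); im=c["pixels"][:,:,::-1][120:320,160:360]
cv2.imwrite("pics/w6.png",cv2.resize(im,None,fx=3,fy=3,interpolation=cv2.INTER_CUBIC))
E
```

```text
time: 10.5
eef_pos: [0.604, 0.2626, 0.1211]
tcp_rot: [-0.028, 0.976, 0.001, 0.217]
contact_force: [-0.6, 1.6, -1.2]
opening: 0.17
finger_force: 107.6
[-0.45085421  0.36728118 -0.05036651] [0.97252457 1.61024767 0.82966006]
```

View pics/w6.png

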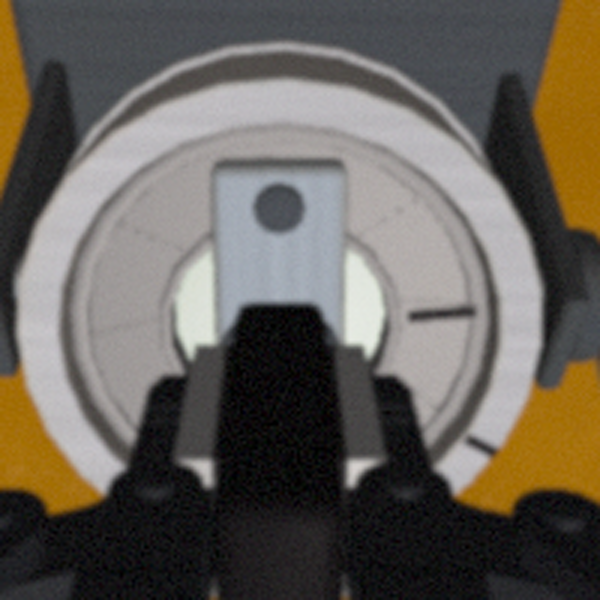

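The ring turns with the spanner. Its mark is at (440,315) and the rim's mark at (482,445), so about 0.5 rad remains.

```bash
echo '[{"drz":0.08, "aperture":0}, {"drz":0.16, "aperture":0}, {"drz":0.24, "aperture":0}, {"drz":0.32, "aperture":0}, {"drz":0.4, "aperture":0}, {"drz":0.46, "aperture":0}, {"drz":0.5, "aperture":0}, {"drz":0.5, "aperture":0}]' | python3 inch.py
python3 - <<'E'
from work import *
s=ctrl.get_state(); T=R.from_quat(s["tcp_rot"]); print(T.inv().apply(s["wrist_torque"]),T.inv().apply(s["contact_force"]),T.inv().apply(np.array([.6180,.2626,.0942])-s["eef_pos"]).round(4))
E
for i in 1; do echo '[{"drz":0.03, "aperture":0}, {"drz":0.06, "aperture":0}, {"drz":0.06, "aperture":0}]' | python3 inch.py; done
python3 - <<'E'
from work import *
s=ctrl.get_state(); T=R.from_quat(s["tcp_rot"]); print(T.inv().apply(s["wrist_torque"]),T.inv().apply(s["contact_force"]),s["qpos"][5])
E
```

```text
time: 11.55
eef_pos: [0.6044, 0.2628, 0.1214]
tcp_rot: [0.214, 0.952, 0.055, 0.211]
contact_force: [0.1, 3.5, -1.8]
opening: 0.175
finger_force: 107.5
[-0.51055844  0.46282247 -0.10068711] [2.11054844 2.83337663 1.70472944] [-0.001  -0.0002  0.0304]
time: 11.92
eef_pos: [0.6044, 0.2627, 0.1214]
tcp_rot: [0.244, 0.945, 0.062, 0.209]
contact_force: [-0.4, 5.7, -2.0]
opening: 0.174
finger_force: 107.5
[-0.7347966   0.78524909 -0.16478821] [3.84856345 4.39588214 1.76779288] -0.6191382631159298
```

```bash
echo '[{"drz":0.03, "aperture":0}, {"drz":0.05, "aperture":0}, {"drz":0.05, "aperture":0}, {"drz":0.05, "aperture":0}]' | python3 inch.py
python3 - <<'E'
from work import *
s=ctrl.get_state(); T=R.from_quat(s["tcp_rot"]); print(s["wrist_torque"],T.inv().apply(s["wrist_torque"]),T.inv().apply(s["contact_force"]),s["qpos"][5])
c=cam("wrist"); im=c["pixels"][:,:,::-1][120:320,160:360]
cv2.imwrite("pics/w7.png",cv2.resize(im,None,fx=3,fy=3,interpolation=cv2.INTER_CUBIC))
E
```

```text
time: 12.42
eef_pos: [0.6044, 0.2626, 0.1214]
tcp_rot: [0.268, 0.939, 0.067, 0.207]
contact_force: [0.6, 5.6, -2.2]
opening: 0.173
finger_force: 107.6
[0.87824382 0.29604448 0.59622986] [-0.73088252  0.80864901 -0.16230247] [3.2970731  4.53956448 2.33691204] -0.5693371776788272
```

View pics/w7.png

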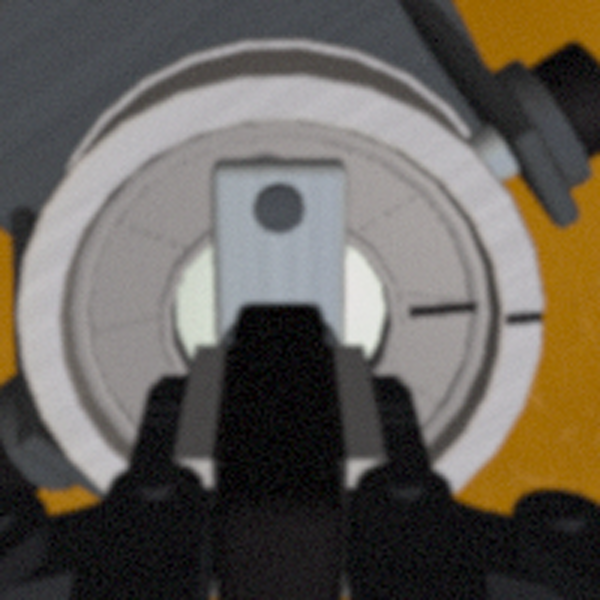

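Close: the ring's mark points at row ~303 where the rim's mark is at row 318, so about 0.05 rad remains. I'll creep until the torque jumps.

```bash
cat > q.py <<'E'
from h import *
s=ctrl.get_state(); T=R.from_quat(s["tcp_rot"]); print("tau",T.inv().apply(s["wrist_torque"]).round(2),"F",T.inv().apply(s["contact_force"]).round(1),"q6",round(s["qpos"][5],3),s["joint_efforts"][5].round(3))
E
echo '[{"drz":0.02, "aperture":0}, {"drz":0.03, "aperture":0}, {"drz":0.03, "aperture":0}]' | python3 inch.py 120|tail -3; python3 q.py;echo '[{"drz":0.02, "aperture":0}, {"drz":0.03, "aperture":0}, {"drz":0.03, "aperture":0}]' | python3 inch.py|tail -3; python3 q.py;echo '[{"drz":0.02, "aperture":0}, {"drz":0.03, "aperture":0}, {"drz":0.03, "aperture":0}]' | python3 inch.py|tail -3; python3 q.py
```

```text
contact_force: [-0.3, 6.2, -1.4]
opening: 0.167
finger_force: 116.8
tau [-0.7   0.88 -0.57] F [4.1 4.6 1.2] q6 -0.541 0.573
contact_force: [-0.1, 5.9, -0.8]
opening: 0.174
finger_force: 118.3
tau [-0.78  0.91 -1.37] F [3.7 4.6 0.7] q6 -0.514 1.329
contact_force: [0.0, 6.5, -1.7]
opening: 0.173
finger_force: 123.3
tau [-0.81  1.05 -2.07] F [4.4 4.8 1.6] q6 -0.487 2.073
```

The torque rose linearly to 2.1 N·m with almost no side force, so the ring is on its hard stop. I'll back off to the middle of the hole clearance, withdraw along the axis and check the marks numerically.

Units first: shifts go in mm. So -0.13 m is -130, -0.08 m is -80.

```bash
echo '[{"drz":-0.08, "aperture":0}, {"drz":-0.14, "aperture":0}, {"drz":-0.14, "aperture":0}]' | python3 inch.py 90|tail -3; python3 q.py; echo '[{"sz":-10, "aperture":0}, {"sz":-20, "aperture":0}, {"sz":-40, "aperture":0}, {"sz":-80, "aperture":0}, {"sx":-30, "sz":-130, "aperture":0}, {"sx":-70, "sz":-130, "aperture":0}, {"sx":-70, "sz":-130, "aperture":0}, {"sx":-70, "sz":-130, "aperture":0}]' | python3 inch.py
python3 - <<'E'
from work import *
import pickle
np.set_printoptions(precision=4,suppress=True)
c=cam("wrist","w8"); pickle.dump(c,open("v8.pkl","wb")); F=np.array([.6180,.2626,.0942])
g=cv2.cvtColor(c["pixels"],cv2.COLOR_RGB2GRAY).astype(np.float32)
for n,rs,h in(("ring mark",(.029,.033,.037),0),("rim mark",(.0455,.0475,.0495),.006)):
    an=np.arange(0,360,.5); a=np.radians(an); prof=0
    for r in rs:
        P=F+h*N+Rl.apply(np.c_[r*np.cos(a),r*np.sin(a),0*a]); uv=proj(c,P).astype(np.float32)
        prof=prof+cv2.remap(g,uv[None,:,0],uv[None,:,1],cv2.INTER_LINEAR)[0]
    prof=prof/3-cv2.blur(np.r_[prof[-40:],prof,prof[:40]].reshape(1,-1)/3,(41,1))[0][40:-40]
    o=np.argsort(prof)[:14]; print(n,an[o],prof[o][:3])
E
python3 q.py
```

```text
contact_force: [0.0, -0.2, -1.1]
opening: 0.17
finger_force: 116.7
tau [ 0.13  0.23 -0.01] F [ 0.3 -0.4  1. ] q6 -0.618 -0.074
time: 14.98
eef_pos: [0.6036, 0.2262, 0.2634]
tcp_rot: [0.244, 0.945, 0.06, 0.207]
contact_force: [-0.5, -0.4, -1.9]
opening: 0.174
finger_force: 116.7
ring mark [ 60.   60.5  61.   61.5  59.5  62.   59.   62.5  58.5  63.  328.  155.
 328.5 335.5] [-54.7702 -54.5613 -52.5288]
rim mark [61.  60.5 61.5 60.  62.  59.5 62.5 59.  63.  58.5 80.5 80.  79.5 94. ] [-72.9012 -65.2565 -61.1378]
tau [ 0.17  0.24 -0.02] F [-0.8 -0.5  1.2] q6 -0.772 0.002
```

The marks meet: ring 60.5° and rim 61°. Next is carrying the spanner back above the rack; half-turned grasp, so only the tilt changes.

Run:
```python
from work import *
Rg=R.from_euler('z',151.5,degrees=True)*R.from_euler('x',np.pi)
print(goal([.4695,-.1587,.15],Rg)); s=ctrl.get_state();T=R.from_quat(s["tcp_rot"]); print("up in tool",T.inv().apply([0,0,1]).round(3))
```

```text
(array([-0.0398, -0.4191,  0.0409]), array([ 0.2204,  0.3748, -0.007 ]))
up in tool [-0.362  0.215 -0.907]
```

```bash
echo '[{"sx":-4, "sy":-50, "drx":0.03, "dry":0.05, "aperture":0}, {"sx":-8, "sy":-100, "drx":0.06, "dry":0.1, "aperture":0}, {"sx":-12, "sy":-160, "drx":0.09, "dry":0.15, "aperture":0}, {"sx":-18, "sy":-220, "sz":10, "drx":0.12, "dry":0.2, "drz":-0.003, "aperture":0}, {"sx":-25, "sy":-280, "sz":20, "drx":0.15, "dry":0.25, "drz":-0.005, "aperture":0}, {"sx":-30, "sy":-340, "sz":30, "drx":0.18, "dry":0.3, "drz":-0.007, "aperture":0}, {"sx":-35, "sy":-390, "sz":40, "drx":0.21, "dry":0.35, "drz":-0.007, "aperture":0}, {"sx":-40, "sy":-419, "sz":41, "drx":0.22, "dry":0.375, "drz":-0.007, "aperture":0}, {"sx":-40, "sy":-419, "sz":41, "drx":0.22, "dry":0.375, "drz":-0.007, "aperture":0}, {"sx":-40, "sy":-419, "sz":41, "drx":0.22, "dry":0.375, "drz":-0.007, "aperture":0}]' | python3 inch.py; echo '[{"aperture":0}, {"aperture":0}]' | python3 inch.py | tail -1
python3 - <<'E'
from h import *
np.set_printoptions(precision=4,suppress=True)
Rg=R.from_euler('z',151.5,degrees=True)*R.from_euler('x',np.pi)
c=cam("wrist","w9"); s=ctrl.get_state(); print(s["eef_pos"],goal([.4695,-.1587,.0505],Rg,s))
T=R.from_quat(s["tcp_rot"])
hsv=cv2.cvtColor(c["pixels"],cv2.COLOR_RGB2HSV); H,S,V=[hsv[...,i].astype(int) for i in range(3)]
# steel crossbar centre line vs slot/rack edges, in image rows just above the crossbar
m=((H>85)&(H<135)&(V>80)&(S<90)).astype(np.uint8); m[:, :200]=0; m[:,310:]=0; m[:130]=0; m[290:]=0
k=max(cv2.findContours(m,cv2.RETR_EXTERNAL,cv2.CHAIN_APPROX_NONE)[0],key=cv2.contourArea); print("crossbar",cv2.boundingRect(k),cv2.minAreaRect(k))
for xx in(.02,.03,.045): 
  r=proj(c,[T.apply([xx,y,0])+[s["eef_pos"][0],s["eef_pos"][1],.03] for y in(-.03,.03)]); v=int(r[0][1]); row=np.where(~((S[v]>170)&(V[v]>60)))[0]; row=row[(row>190)&(row<320)]; print("rack row",v,"pred",r[:,0],"seen",row.min(),row.max())
E
```

```text
time: 16.27
eef_pos: [0.4712, -0.1575, 0.1505]
tcp_rot: [0.246, 0.969, 0.001, 0.001]
contact_force: [-0.7, -0.1, -0.2]
opening: 0.169
finger_force: 116.6
finger_force: 116.6
[ 0.4717 -0.1579  0.1513] (array([ 0.0019, -0.002 ,  0.1008]), array([0.0023, 0.003 , 0.0014]))
crossbar (232, 174, 42, 60) ((252.5, 203.5), (41.0, 59.0), 0.0)
rack row 159 pred [218.3129 286.9324] seen 216 284
rack row 147 pred [217.8985 287.3253] seen 216 285
rack row 130 pred [217.2584 287.9322] seen 215 285
```

In the tool's units: 0.002 m is 2, 0.1 m is 100.

```bash
echo '[{"sx":2, "sy":-1.6, "sz":40, "drx":0.002, "dry":0.003, "aperture":0}, {"sx":2, "sy":-1.6, "sz":70, "drx":0.002, "dry":0.003, "aperture":0}, {"sx":2, "sy":-1.6, "sz":85, "drx":0.002, "dry":0.003, "aperture":0}, {"sx":2, "sy":-1.6, "sz":96, "drx":0.002, "dry":0.003, "aperture":0}, {"sx":2, "sy":-1.6, "sz":100, "drx":0.002, "dry":0.003, "aperture":0}, {"sx":2, "sy":-1.6, "sz":100, "drx":0.002, "dry":0.003, "aperture":0}, {"sx":2, "sy":-1.6, "sz":100, "drx":0.002, "dry":0.003, "aperture":0}]' | python3 inch.py;python3 q.py
```

```text
time: 17.45
eef_pos: [0.4699, -0.1594, 0.0519]
tcp_rot: [0.246, 0.969, -0.0, 0.001]
contact_force: [-0.0, -0.1, -1.6]
opening: 0.175
finger_force: 116.6
tau [ 0.02 -0.01 -0.08] F [-0.  -0.1  1.6] q6 -1.606 0.0
```

In the tool's units: 0.002 m is 2, 0.001 m is 1.

```bash
echo '[{"sz":1, "aperture":0}, {"sz":2, "aperture":0}, {"sz":2, "aperture":0}]' | python3 inch.py;python3 q.py
```

```text
time: 17.82
eef_pos: [0.4695, -0.1592, 0.0495]
tcp_rot: [0.246, 0.969, 0.0, -0.0]
contact_force: [-1.1, -0.1, 1.6]
opening: 0.176
finger_force: 117.1
tau [ 0.04  0.21 -0.  ] F [ 0.9 -0.6 -1.6] q6 -1.606 -0.006
```

Light contact, seated at the original height. Releasing and retreating straight up.

```bash
echo '[{"aperture":0.3}, {"aperture":0.5}, {"aperture":1}, {"aperture":1}, {"aperture":1}, {"sz":-30, "aperture":1}, {"sz":-80, "aperture":1}, {"sz":-140, "aperture":1}, {"sz":-200, "aperture":1}, {"sz":-200, "aperture":1}]' | python3 inch.py 20; echo '[{"aperture":1}, {"aperture":1}]' | python3 inch.py | head -2
python3 - <<'E'
from h import *
np.set_printoptions(precision=4,suppress=True)
c=cam("wrist","w10"); s=ctrl.get_state(); hsv=cv2.cvtColor(c["pixels"],cv2.COLOR_RGB2HSV)
H,S,V=[hsv[...,i].astype(int) for i in range(3)]
p=proj(c,[.4705,-.16,.03])[0].astype(int); box=np.zeros(V.shape,bool); box[p[1]-60:p[1]+60,p[0]-45:p[0]+45]=1
for n,m,z in(("rack",box&~((S>170)&(V>60)),.03),("steel",box&(H>85)&(H<135)&(V>80)&(S<90),.038),("black",box&(V<60),.1)):
    m=cv2.morphologyEx(m.astype(np.uint8),cv2.MORPH_OPEN,np.ones((3,3)))
    k=np.vstack([q for q in cv2.findContours(m,cv2.RETR_EXTERNAL,cv2.CHAIN_APPROX_NONE)[0] if cv2.contourArea(q)>15]); r=cv2.minAreaRect(k)
    P=np.array([onz(c,q,z) for q in cv2.boxPoints(r)]); e=P[1]-P[0],P[2]-P[1]; L=max(e,key=np.linalg.norm)
    print(n,P.mean(0),[round(float(np.linalg.norm(x)),4) for x in e],"yaw",np.degrees(np.arctan2(L[1],L[0])))
# bystanders: difference of fixed cameras against the first pictures
for nm in("scene","side"):
    d=cv2.absdiff(cam(nm,nm+"9")["pixels"][:,:,::-1].copy(),cv2.imread(f"pics/{nm}0.png")).max(2); d=cv2.medianBlur((d>40).astype(np.uint8),3)
    print(nm,[(int(x),int(y),int(w),int(h)) for x,y,w,h,a in cv2.connectedComponentsWithStats(d)[2][1:] if a>5])
E
```

```text
time: 19.08
eef_pos: [0.4722, -0.1607, 0.2559]
tcp_rot: [0.246, 0.969, -0.002, 0.006]
contact_force: [-0.5, 0.0, 0.1]
opening: 1.001
finger_force: 0.0
time: 19.32
eef_pos: [0.4684, -0.1586, 0.2467]
rack [ 0.4701 -0.1596  0.03  ] [0.0591, 0.1105] yaw -27.048139075156573
steel [ 0.4506 -0.1489  0.038 ] [0.0203, 0.0275] yaw -28.02405684696712
black [ 0.4648 -0.1573  0.1   ] [0.0143, 0.035] yaw -28.138903411578262
scene [(477, 0, 35, 49), (334, 37, 104, 98), (414, 53, 98, 192), (412, 65, 16, 9), (351, 137, 75, 122), (452, 142, 19, 25), (461, 160, 51, 111), (449, 165, 4, 8), (494, 169, 4, 7), (480, 174, 9, 11), (189, 200, 4, 3), (371, 209, 38, 56), (207, 212, 3, 3), (452, 215, 6, 17), (459, 221, 5, 5), (389, 241, 54, 54), (340, 262, 77, 89), (449, 272, 7, 7), (502, 282, 10, 10), (419, 303, 37, 30), (508, 318, 4, 6), (401, 323, 23, 20), (423, 329, 11, 14), (468, 337, 44, 27)]
side [(0, 0, 281, 233), (255, 263, 2, 3), (0, 317, 28, 67)]
```

The spanner stands where it did. Between the first and last fixed-camera pictures, only the arm, the ring's holes and mark, and a millimetre at the handle changed.

```bash
python3 -c "
from plant import ctrl
print(ctrl.sign_off())"
```

```text
the job is handed in; nothing more can be done
None
```

The lens ring is turned clockwise to its stop with the two marks aligned within 0.5°, the spanner is back upright in the rack's slot, the bystanders are undisturbed, and the job was handed in at about 19 s on the robot's clock.

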